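# Set out the scale-up bottles on the stirrers in order of size

## Robot

A 6-joint arm with a two-finger parallel gripper is mounted at the origin on the work surface. World frame = base frame: x ahead of the robot, y to its left, z up, the work surface at z = 0. Lengths are in m, angles in degrees, forces in N, time in s.
With the tool pointing down it reaches from about 0.25 to 0.725 m from the base axis. Payload 9.7 kg.
Tool frame: the origin (TCP) lies midway between the tips of the shut fingers; the grasp point (between the pads) lies 19 mm behind it (grip_point_offset is the distance from the TCP to the grasp point, in m); y points along the fingers, z is the direction in which the jaws open and shut, and the axes are right-handed (so a half turn about y gives the same grasp; the last joint's range is limited). The gripper opens to 85 mm and grips with 20 to 120 N. Pads are 22 mm wide; open, the fingers measure 114 mm over their backs; the gripper's body (76 mm by 85 mm) begins 54 mm behind the grasp point. The pads swing forward as they close: fully open they stand 13 mm farther back than shut.
Start: joints at [-63.999, 4.979, 10.078, 95.1, 0, 90], TCP at [0.241, -0.494, 0.231] pointing down, gripper open.
Joint ranges: [-179.16, 179.16], [-48.56, 103.87], [-65.8, 70.77], [-126.05, 130.52], [-82.76, 87.17], [-180, 180]. Speed limits (degrees/s): [127.2, 127.2, 147.25, 180, 180, 180].

## Interface

Orientations are given as [roll, pitch, yaw] about the fixed x, y, z axes, in that order (R = Rz(yaw) Ry(pitch) Rx(roll)).
In Python, from workcell import get_obs, camera, job_done, grip_point_offset gives the robot as it stands.
- The arm moves only by the tool move_arm, never from a script. Its argument "deltas" is a list that holds one entry, the list of rows, each a list of 4 numbers: the shift along the tool's x, y, z in m, then the turn about the tool's y in degrees. A call has 1 to 5 rows; each row is the pose to reach, as a shift and turn from the pose commanded when the call began, along the tool's axes at that moment; what a row does not reach only later rows make up. A row lasts 1/10 s, in which the tool goes at most 50 mm and 8.59 degrees, less where a joint would pass 70% of its speed; a pose out of reach is approached as far as the arm can. A call with a gripper value outside its range is refused whole. "claw" is the finger opening in m, from 0 to 0.0854, set as the call begins (left out, the last holds). The fingers move at their own pace and stop on an object; "newtons" is the grip in N (left out, the last holds). Time passes only in rows, so rows that repeat a pose let the fingers close. It gives the time, the measured TCP pose, the force and the opening at its end, in the units of the state.
- get_obs(): the state, without advancing time (a new reading comes with each control period).
- camera(name): name is "side" or "top"; returns a dict with "color" (400x640x3 uint8, blue, green, red), "range_z" (400x640 float32, m along the optical axis (not along the pixel's ray), 0 where there is no reading), "fx", "fy", "cx", "cy" (pixels), "T" (4x4, takes a point from camera to world coordinates). Camera axes: x right, y down, z forward; pixel columns grow to the right and rows downward; lengths in m; the calibration is good to about 2 mm. A picture is of the moment at which its call begins.
- job_done(): hands the job in, once; it reports no verdict.
The state is a dict: "time": time; "q": joint angles; "qd": joint speeds; "joint_efforts": joint torques, N m; "ee_pos": TCP position; "tcp_rot": TCP orientation; "wrist_force": force on the tool from outside, world axes, zero at the start; "torque": the same for the moment, N m; "opening": finger opening in m.
Only numpy, scipy, OpenCV 4.12 (cv2) and the standard library are available. Lean on these libraries where they do the work, as an engineer would, in place of code of your own. Each camera call takes 0.05 s, during which the arm holds its last target. There are 200 camera calls.

## Task

Set out the four blue-capped glass bottles for a culture scale-up: stand one in the middle of each of the four magnetic stirrers, in order of size along the row, the smallest on the stirrer next to the gas burner and the largest at the far end from it. They are glass: keep them upright and set them down gently, never dropping one, and leave the burner and the foil-covered jar standing where they are.

Things in the scene. Friction and masses are not known exactly. Their poses are not given: they have to be found in the camera images.
- bottle_25: the smallest of four empty clear-glass screw-cap bottles with a blue cap and a small white stir bar inside: body 36 mm across, 74 mm high with the cap on; the round cap is 32 mm across and 22 mm high and is the place to grip, from above; about 50 g; rigid, stands loose and upright on the bench; origin at the centre of its underside, z up the bottle
- bottle_50: the second smallest of four empty clear-glass screw-cap bottles with a blue cap and a small white stir bar inside: body 46 mm across, 91 mm high with the cap on; the round cap is 40 mm across and 26 mm high and is the place to grip, from above; about 80 g; rigid, stands loose and upright on the bench; origin at the centre of its underside, z up the bottle
- bottle_100: the second largest of four empty clear-glass screw-cap bottles with a blue cap and a small white stir bar inside: body 56 mm across, 108 mm high with the cap on; the round cap is 50 mm across and 28 mm high and is the place to grip, from above; about 130 g; rigid, stands loose and upright on the bench; origin at the centre of its underside, z up the bottle
- bottle_250: the largest of four empty clear-glass screw-cap bottles with a blue cap and a small white stir bar inside: body 70 mm across, 143 mm high with the cap on; the round cap is 54 mm across and 30 mm high and is the place to grip, from above; about 250 g; rigid, stands loose and upright on the bench; origin at the centre of its underside, z up the bottle
- stirrer_blue: compact white magnetic stirrer, blue collar and knob, fixed, one of four in a row on a grey mat about 110 mm apart: housing 92 mm wide, 116 mm deep, sloping panel towards the robot (-x of its frame); on top a flat round white plate 79 mm across with a centre ring, its top 45 mm above the origin; origin on the underside, straight below the middle of the plate, z up
- stirrer_green: compact white magnetic stirrer, green collar and knob, fixed, one of four in a row on a grey mat about 110 mm apart: housing 92 mm wide, 116 mm deep, sloping panel towards the robot (-x of its frame); on top a flat round white plate 79 mm across with a centre ring, its top 45 mm above the origin; origin on the underside, straight below the middle of the plate, z up
- stirrer_yellow: compact white magnetic stirrer, yellow collar and knob, fixed, one of four in a row on a grey mat about 110 mm apart: housing 92 mm wide, 116 mm deep, sloping panel towards the robot (-x of its frame); on top a flat round white plate 79 mm across with a centre ring, its top 45 mm above the origin; origin on the underside, straight below the middle of the plate, z up
- stirrer_red: compact white magnetic stirrer, red collar and knob, fixed, one of four in a row on a grey mat about 110 mm apart: housing 92 mm wide, 116 mm deep, sloping panel towards the robot (-x of its frame); on top a flat round white plate 79 mm across with a centre ring, its top 45 mm above the origin; origin on the underside, straight below the middle of the plate, z up
- burner: gas burner: blue cartridge 88 mm across with a thin brass burner tube on it, 150 mm high in all, unlit, loose, 550 g; it stands at one end of the row of stirrers, about 125 mm from the middle of the nearest stirrer; which end varies; origin at the centre of its underside, z up
- foil_jar: glass jar 78 mm across, 105 mm high, covered with aluminium foil, loose, 350 g; it stands at the other end of the row from the burner; origin at the centre of its underside, z up

How it is judged (in metres and radians):
At the end, for the whole second after the job is handed in: Each bottle stands upright and at rest on a stirrer of its own, within 14 mm of the middle of the plate; counted from the burner the order is smallest, second smallest, second largest, largest. The burner and the foil-covered jar stand within 20 mm of where they were (((horizontal distance between bottle_25 and stirrer_blue below 0.014 m and z of bottle_25 in the frame of stirrer_blue between 0.042 and 0.049 m) or (horizontal distance between bottle_25 and stirrer_green below 0.014 m and z of bottle_25 in the frame of stirrer_green between 0.042 and 0.049 m) or (horizontal distance between bottle_25 and stirrer_yellow below 0.014 m and z of bottle_25 in the frame of stirrer_yellow between 0.042 and 0.049 m) or (horizontal distance between bottle_25 and stirrer_red below 0.014 m and z of bottle_25 in the frame of stirrer_red between 0.042 and 0.049 m)) and horizontal distance between bottle_25 and burner between 0.07 and 0.18 m and angle between each of bottle_25, bottle_50, bottle_100, bottle_250, burner, foil_jar's own z axis and vertical below 0.08 rad and linear speed of each of bottle_25, bottle_50, bottle_100, bottle_250 below 0.02 m/s and ((horizontal distance between bottle_50 and stirrer_blue below 0.014 m and z of bottle_50 in the frame of stirrer_blue between 0.042 and 0.049 m) or (horizontal distance between bottle_50 and stirrer_green below 0.014 m and z of bottle_50 in the frame of stirrer_green between 0.042 and 0.049 m) or (horizontal distance between bottle_50 and stirrer_yellow below 0.014 m and z of bottle_50 in the frame of stirrer_yellow between 0.042 and 0.049 m) or (horizontal distance between bottle_50 and stirrer_red below 0.014 m and z of bottle_50 in the frame of stirrer_red between 0.042 and 0.049 m)) and horizontal distance between bottle_50 and burner between 0.18 and 0.29 m and ((horizontal distance between bottle_100 and stirrer_blue below 0.014 m and z of bottle_100 in the frame of stirrer_blue between 0.042 and 0.049 m) or (horizontal distance between bottle_100 and stirrer_green below 0.014 m and z of bottle_100 in the frame of stirrer_green between 0.042 and 0.049 m) or (horizontal distance between bottle_100 and stirrer_yellow below 0.014 m and z of bottle_100 in the frame of stirrer_yellow between 0.042 and 0.049 m) or (horizontal distance between bottle_100 and stirrer_red below 0.014 m and z of bottle_100 in the frame of stirrer_red between 0.042 and 0.049 m)) and horizontal distance between bottle_100 and burner between 0.29 and 0.4 m and ((horizontal distance between bottle_250 and stirrer_blue below 0.014 m and z of bottle_250 in the frame of stirrer_blue between 0.042 and 0.049 m) or (horizontal distance between bottle_250 and stirrer_green below 0.014 m and z of bottle_250 in the frame of stirrer_green between 0.042 and 0.049 m) or (horizontal distance between bottle_250 and stirrer_yellow below 0.014 m and z of bottle_250 in the frame of stirrer_yellow between 0.042 and 0.049 m) or (horizontal distance between bottle_250 and stirrer_red below 0.014 m and z of bottle_250 in the frame of stirrer_red between 0.042 and 0.049 m)) and horizontal distance between bottle_250 and burner between 0.4 and 0.51 m and distance of each of burner, foil_jar from where it was at the start of the episode below 0.02 m); the robot touches nothing.
It fails at once if a bottle is dropped or knocked flying (faster than 0.5 m/s while the fingers do not hold it) ((linear speed of bottle_25 above 0.5 m/s and contact force between bottle_25 and the fingers below 0.3 N) or (linear speed of bottle_50 above 0.5 m/s and contact force between bottle_50 and the fingers below 0.3 N) or (linear speed of bottle_100 above 0.5 m/s and contact force between bottle_100 and the fingers below 0.3 N) or (linear speed of bottle_250 above 0.5 m/s and contact force between bottle_250 and the fingers below 0.3 N)).
It fails at once if a bottle is tipped over (leans more than about 35 degrees) (angle between any of bottle_25, bottle_50, bottle_100, bottle_250's own z axis and vertical above 0.6 rad).
It fails at once if the burner or the foil-covered jar is shifted by more than 20 mm or tipped (distance of any of burner, foil_jar from where it was at the start of the episode above 0.02 m or angle between any of burner, foil_jar's own z axis and vertical above 0.3 rad).
It also fails if it takes over 112 s, if anything falls off the work surface, if the arm or the gripper's body presses on something with over 40 N, if the wrist force passes 120 N, or if a joint passes its speed limit or range.

## Working session

There is one attempt and no reset: what is moved stays moved. The work goes in short steps, Python scripts to look and compute and a tool call to move; the robot and the scene stay as the last step left them, time stands still between calls to the robot, and variables do not carry over. Pictures are saved under pics/ and viewed, about 12 in all and at most 16, crops included, and the job is handed in when it is done.

Besides the shell and the picture viewer there is one more tool, called after "Call:" by a JSON object that holds its "api" and its "payload", one argument or row to a line. move_arm: Moves the arm, as the interface text tells. Its arguments: {"type":"object","properties":{"deltas":{"type":"array"},"claw":{"type":"number"},"newtons":{"type":"number"}},"required":["deltas"]}

```bash
mkdir -p pics; cat > h.py <<'E'
import numpy as np, cv2
from workcell import get_obs, camera, job_done, grip_point_offset
def cloud(c):
    z=c["range_z"]; v,u=np.mgrid[:z.shape[0],:z.shape[1]]
    P=np.stack([(u-c["cx"])/c["fx"]*z,(v-c["cy"])/c["fy"]*z,z,np.ones_like(z)],-1)
    W=(P@np.array(c["T"]).T)[...,:3]; W[z==0]=np.nan
    return W
E
python3 - <<'E'
from h import *
o=get_obs(); print(o,grip_point_offset)
for n in("top","side"):
    c=camera(n); cv2.imwrite(f"pics/{n}0.png",c["color"]); print(n,np.round(c["T"],3),c["fx"])
    np.savez(f"{n}0.npz",W=cloud(c),C=c["color"])
E
```

```text
{'time': 0.0, 'q': array([-6.40008565e+01,  5.01150559e+00,  1.00330183e+01,  9.50977530e+01,
        2.05143313e-04,  8.99997044e+01]), 'qd': array([-0.00671862, -0.02989927, -0.10506467, -0.02006797, -0.01635475,
        0.01936793]), 'joint_efforts': array([ 2.03728094e-03, -5.20386851e+01,  4.64804471e+01,  1.62442907e-02,
        1.16452793e-04,  2.88090272e-07]), 'ee_pos': array([ 0.24099942, -0.49413845,  0.2305663 ]), 'tcp_rot': array([-9.00762403e+01,  2.05536452e-04, -1.54000561e+02]), 'wrist_force': array([-0.68637024, -1.0493867 , -0.44867289]), 'torque': array([-0.0270239 , -0.03071209,  0.02760645]), 'opening': 0.08534072143002082} 0.0187
top [[ 0.017 -0.986  0.166  0.319]
 [-1.    -0.018 -0.006  0.014]
 [ 0.009 -0.166 -0.986  1.323]
 [ 0.     0.     0.     1.   ]] 511.55155388859356
side [[-0.942 -0.256  0.218  0.279]
 [-0.336  0.717 -0.611  0.759]
 [ 0.    -0.649 -0.761  0.981]
 [ 0.     0.     0.     1.   ]] 472.8864692624721
```

View pics/top0.png

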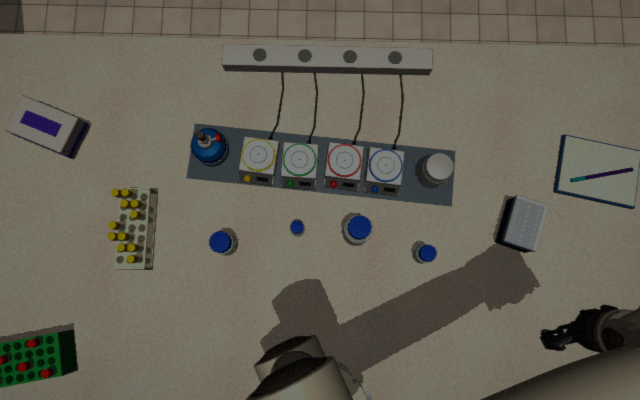

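View pics/side0.png

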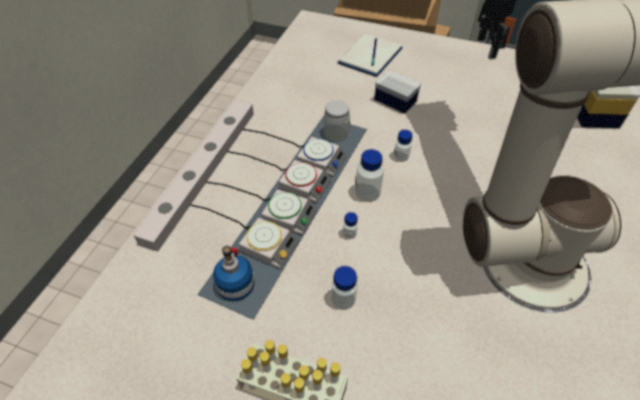

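The top view shows the burner at (209,145), next to the yellow stirrer (258,155). After that come green (299,159), red (344,160) and blue (386,166), with the foil jar at (436,167). The caps are at (221,242) for the 100, (297,227) for the 25, (358,228) for the 250 and (427,253) for the 50. The side view agrees.

```bash
cat > m.py <<'E'
from h import *
def planept(c,u,v,z):
    T=np.array(c["T"]); d=T[:3,:3]@np.array([(u-c["cx"])/c["fx"],(v-c["cy"])/c["fy"],1]); o=T[:3,3]
    return (o+d*(z-o[2])/d[2])[:2]
def blue(c,u,v,r=20):
    h=cv2.cvtColor(c["color"],cv2.COLOR_BGR2HSV); m=cv2.inRange(h,(105,150,50),(130,255,255))
    k=np.zeros_like(m); cv2.circle(k,(u,v),r,255,-1); m&=k
    n,l,s,ce=cv2.connectedComponentsWithStats(m); i=1+np.argmax(s[1:,4]); return l==i,ce[i],s[i]
E
python3 - <<'E'
from m import *
t=camera("top"); s=camera("side")
H={'25':.074,'50':.091,'100':.108,'250':.143}; D={'25':.032,'50':.04,'100':.05,'250':.054};CH={'25':.022,'50':.026,'100':.028,'250':.030}
for n,c,px in(("top",t,{'100':(221,242),'25':(297,227),'250':(358,228),'50':(427,253)}),("side",s,{'100':(345,278),'25':(350,219),'250':(371,160),'50':(405,137)})):
    W=cloud(c)
    for b,(u,v) in px.items():
        m,ce,st=blue(c,u,v); P=W[m]; zt=np.nanpercentile(P[:,2],90); q=P[P[:,2]>zt-.006]
        # silhouette: mid of cap projected at mid height
        print(n,b,'px',ce.round(1),st[:4],'sil',planept(c,*ce,H[b]-CH[b]*(.5 if n=="side" else .2)).round(4),'ztop',zt.round(4),'depthtop',((np.nanmax(q[:,:2],0)+np.nanmin(q[:,:2],0))/2).round(4),'n',len(q))
for n,c,px in(("top",t,dict(y=(258,155),g=(299,159),r=(344,160),b=(386,166))),("side",s,dict(y=(265,238),g=(285,207),r=(302,175),b=(318,150)))):
    W=cloud(c); 
    hsv=cv2.cvtColor(c["color"],cv2.COLOR_BGR2HSV)
    for k,(u,v) in px.items():
        z=np.nanmedian(W[v-8:v+9,u-8:u+9,2])
        m=(hsv[...,1]>60).astype(np.uint8); K=np.zeros_like(m); cv2.circle(K,(u,v),21 if n=="top" else 24,1,-1); 
        # ring pixels: saturated, plane height, within 45mm
        lo={'y':(20,45),'g':(50,85),'r':None,'b':(100,130)}[k]; h=hsv[...,0]
        hm=((h>lo[0])&(h<lo[1])) if lo else ((h<10)|(h>170))
        d=np.linalg.norm(W[...,:2]-planept(c,u,v,z),axis=-1)
        mm=hm&(m>0)&(K>0)&(d<.05)&(np.abs(W[...,2]-z)<.012)
        ys,xs=np.nonzero(mm)
        if len(xs)>8:
            (ex,ey),ax,_=cv2.fitEllipse(cv2.convexHull(np.stack([xs,ys],1).astype(np.float32)))
            print(n,k,'z',z.round(4),len(xs),'ell',round(ex,1),round(ey,1),np.round(ax,1),planept(c,ex,ey,.047).round(4),np.round(planept(c,xs.mean(),ys.mean(),.047),4))
        else: print(n,k,z,len(xs))
for n,c,p in(("top",t,(209,145)),("top",t,(437,167))):
    print(cloud(c)[p[1],p[0]].round(3))
print(np.nanmedian(cloud(t)[183:187,205:215,2]), np.nanmedian(cloud(t)[300:310,180:200,2]))
a=cv2.resize(t["color"][120:200,180:470],None,fx=2.7,fy=2.7,interpolation=cv2.INTER_CUBIC); cv2.imwrite("pics/row.png",a)
E
```

```text
top 100 px [219.4 241.4] [210 232  20  20] sil [0.4088 0.2498] ztop 0.1108 depthtop [0.4083 0.2482] n 291
top 25 px [296.5 226.8] [291 221  12  13] sil [0.4505 0.0688] ztop 0.0774 depthtop [0.4496 0.0685] n 109
top 250 px [359.3 226.8] [348 216  23  23] sil [ 0.4461 -0.0805] ztop 0.1459 depthtop [ 0.4453 -0.0793] n 366
top 50 px [427.6 252.6] [420 245  16  16] sil [ 0.3922 -0.2497] ztop 0.0947 depthtop [ 0.392  -0.2484] n 165
side 100 px [344.7 277.8] [335 267  21  23] sil [0.408  0.2476] ztop 0.1096 depthtop [0.4067 0.2507] n 331
side 25 px [350.5 218.9] [346 213  10  12] sil [0.4496 0.0676] ztop 0.0755 depthtop [0.4483 0.0726] n 74
side 250 px [371.  159.4] [362 150  19  20] sil [ 0.4452 -0.0827] ztop 0.1441 depthtop [ 0.4436 -0.0789] n 220
side 50 px [404.6 136.4] [399 131  12  12] sil [ 0.3908 -0.2515] ztop 0.0931 depthtop [ 0.39   -0.2444] n 75
top y z 0.0475 202 ell 258.0 154.6 [33.1 34.1] [0.6368 0.1729] [0.6337 0.1709]
top g z 0.0475 165 ell 299.2 159.3 [32.9 33.6] [0.6265 0.0673] [0.6243 0.0673]
top r z 0.0473 194 ell 344.1 160.1 [33.  34.1] [ 0.6265 -0.0477] [ 0.6253 -0.0466]
top b z 0.047 180 ell 385.2 165.1 [32.9 33.8] [ 0.6153 -0.1532] [ 0.6131 -0.1514]
side y z 0.0471 147 ell 265.0 237.4 [33.3 38.4] [0.6301 0.1788] [0.6229 0.1915]
side g z 0.0467 10 ell 285.9 210.9 [13.  24.9] [0.6139 0.0862] [0.6079 0.1   ]
side r z 0.0472 95 ell 301.6 175.1 [26.2 34.3] [ 0.6212 -0.0423] [ 0.6136 -0.0242]
side b 0.04690838864801383 7
[0.645 0.287 0.103]
[ 0.599 -0.271  0.109]
-0.0006102877141879182 -0.0003003203986162717
```

View pics/row.png

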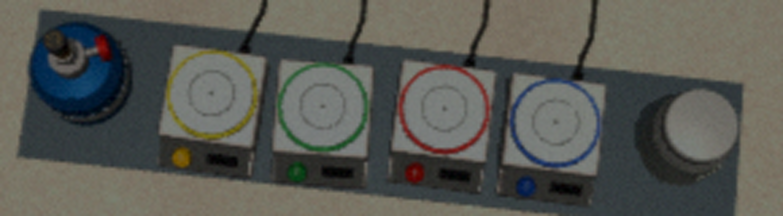

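Call:
{"api": "move_arm", "payload": {
  "deltas": [
    [[0, 0, 0, -8], [0, 0, 0, -16], [0, 0, 0, -24], [0, 0, 0, -32], [0, 0, 0, -40]]
  ],
  "claw": 0.06,
  "newtons": 25
}}

```text
time: 0.7
ee_pos: [0.2411, -0.4942, 0.2311]
tcp_rot: [-90.0, 0.0, -113.7]
wrist_force: [-0.3, 0.9, 0.9]
opening: 0.06
```

Call:
{"api": "move_arm", "payload": {
  "deltas": [
    [[0, 0, 0, -8], [0, 0, 0, -16], [0, 0, 0, -24], [0, 0, 0, -24]]
  ]
}}

```text
time: 1.1
ee_pos: [0.2411, -0.4943, 0.2311]
tcp_rot: [-90.0, 0.0, -89.9]
wrist_force: [-0.9, 0.1, 0.3]
opening: 0.0603
```

Call:
{"api": "move_arm", "payload": {
  "deltas": [
    [[-0.04, 0, 0.015, 0], [-0.08, 0, 0.03, 0], [-0.12, 0, 0.045, 0], [-0.16, 0, 0.06, 0], [-0.2, 0, 0.075, 0]]
  ]
}}

```text
time: 1.6
ee_pos: [0.3163, -0.2927, 0.2312]
tcp_rot: [-90.0, -0.0, -90.3]
wrist_force: [0.9, -0.4, 0.5]
opening: 0.0598
```

Call:
{"api": "move_arm", "payload": {
  "deltas": [
    [[-0.04, 0, 0.015, 0], [-0.08, 0, 0.03, 0], [-0.12, 0, 0.045, 0], [-0.16, 0, 0.06, 0], [-0.2, 0, 0.075, 0]]
  ]
}}

```text
time: 2.1
ee_pos: [0.3913, -0.0926, 0.2315]
tcp_rot: [-90.0, -0.0, -90.3]
wrist_force: [0.9, 0.2, -0.2]
opening: 0.0604
```

Call:
{"api": "move_arm", "payload": {
  "deltas": [
    [[-0.04, 0, 0.015, 0], [-0.08, 0, 0.03, 0], [-0.12, 0, 0.045, 0], [-0.162, 0, 0.059, 0], [-0.162, 0, 0.059, 0]]
  ]
}}

```text
time: 2.6
ee_pos: [0.4509, 0.0716, 0.2306]
tcp_rot: [-90.0, 0.0, -90.0]
wrist_force: [-0.2, 0.3, -0.5]
opening: 0.06
```

Call:
{"api": "move_arm", "payload": {
  "deltas": [
    [[0, 0.04, 0, 0], [0, 0.08, 0, 0], [0, 0.11, 0, 0], [0, 0.13, 0, 0], [0, 0.13, 0, 0]]
  ]
}}

```text
time: 3.1
ee_pos: [0.4484, 0.067, 0.0986]
tcp_rot: [-90.3, -0.0, -90.2]
wrist_force: [-0.2, -0.4, 0.9]
opening: 0.0598
```

```bash
cat > look.py <<'E'
import sys
from m import *
n,u,v,name=sys.argv[1],int(sys.argv[2]),int(sys.argv[3]),sys.argv[4]
c=camera(n)["color"]; u=np.clip(u,60,580);v=np.clip(v,45,355)
cv2.imwrite(f"pics/{name}.png",cv2.resize(c[v-45:v+45,u-60:u+60],None,fx=6,fy=6,interpolation=cv2.INTER_CUBIC)); o=get_obs(); print(o["time"],o["ee_pos"].round(4),o["q"].round(1))
E
python3 look.py side 350 215 g25
```

```text
3.15 [0.4493 0.0672 0.1007] [  8.5  -8.6 -17.6  81.1  -0.   98.7]
```

View pics/g25.png

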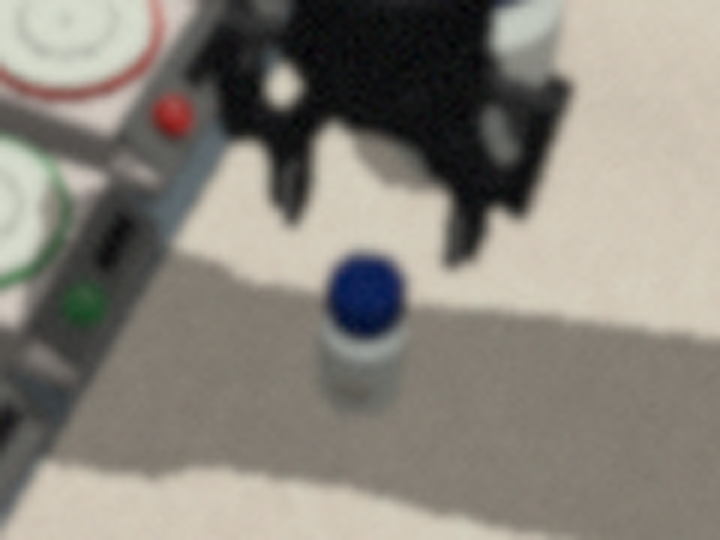

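The crop shows the two finger tips at about (290,215) and (460,260), one on each side of the blue cap at (365,290). I'll descend and grip.

Call:
{"api": "move_arm", "payload": {
  "deltas": [
    [[0, 0.025, 0, 0], [0, 0.045, 0, 0], [0, 0.056, 0, 0], [0, 0.056, 0, 0]]
  ]
}}

```text
time: 3.55
ee_pos: [0.4499, 0.0675, 0.0452]
tcp_rot: [-90.0, -0.0, -90.1]
wrist_force: [-0.2, 0.3, -0.1]
opening: 0.0598
```

Call:
{"api": "move_arm", "payload": {
  "deltas": [
    [[0, 0, 0, 0], [0, 0, 0, 0], [0, 0, 0, 0], [0, 0, 0, 0], [0, 0, 0, 0]]
  ],
  "claw": 0.02,
  "newtons": 25
}}

```text
time: 4.05
ee_pos: [0.4509, 0.0678, 0.0467]
tcp_rot: [-89.9, 0.0, -90.0]
wrist_force: [-2.0, -0.1, 6.1]
opening: 0.0312
```

Call:
{"api": "move_arm", "payload": {
  "deltas": [
    [[0, 0, 0, 0], [0, -0.015, 0, 0], [0, -0.035, 0, 0], [0, -0.06, 0, 0], [0, -0.08, 0, 0]]
  ]
}}

```text
time: 4.55
ee_pos: [0.4503, 0.0677, 0.127]
tcp_rot: [-89.9, 0.0, -90.0]
wrist_force: [0.8, 1.6, -0.8]
opening: 0.0307
```

Call:
{"api": "move_arm", "payload": {
  "deltas": [
    [[0, 0, 0, 0], [0, 0, 0, 0]]
  ]
}}

```text
time: 4.75
ee_pos: [0.4504, 0.0677, 0.1254]
tcp_rot: [-90.0, 0.0, -90.0]
wrist_force: [-0.2, 0.3, -0.9]
opening: 0.0312
```

Call:
{"api": "move_arm", "payload": {
  "deltas": [
    [[-0.01, 0, 0.018, 0], [-0.025, 0, 0.045, 0], [-0.042, 0, 0.075, 0], [-0.059, 0, 0.105, 0], [-0.076, 0, 0.135, 0]]
  ]
}}

```text
time: 5.25
ee_pos: [0.5857, 0.1443, 0.1237]
tcp_rot: [-90.1, -0.0, -90.0]
wrist_force: [-0.0, 0.6, -0.6]
opening: 0.0315
```

Call:
{"api": "move_arm", "payload": {
  "deltas": [
    [[-0.015, 0, 0.028, 0], [-0.024, 0, 0.044, 0], [-0.029, 0, 0.052, 0], [-0.029, 0, 0.052, 0], [-0.029, 0, 0.052, 0]]
  ]
}}

```text
time: 5.75
ee_pos: [0.6363, 0.1723, 0.1247]
tcp_rot: [-90.1, -0.0, -90.0]
wrist_force: [0.0, -0.1, -1.4]
opening: 0.0309
```

```bash
python3 look.py side 265 225 p25
```

```text
5.8 [0.6364 0.1722 0.1252] [ 15.1  19.4  15.2  85.9  -0.  105.2]
```

View pics/p25.png

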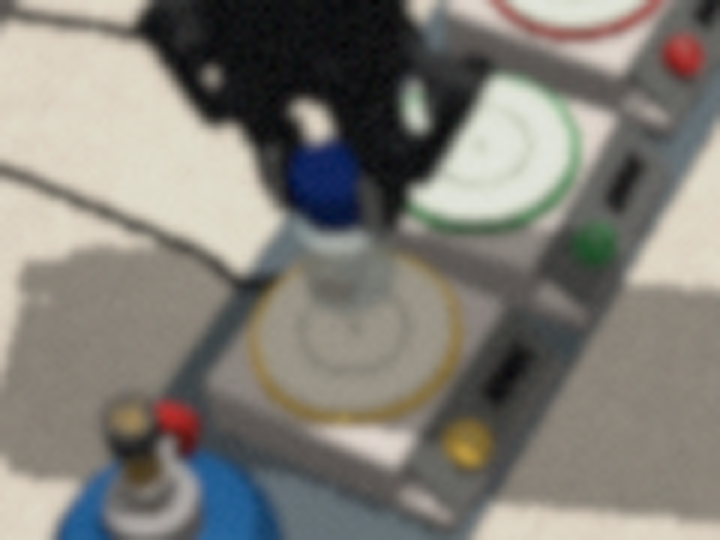

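The bottle is upright above the yellow plate, whose centre is at about (352,325). Now I'll lower it gently.

Call:
{"api": "move_arm", "payload": {
  "deltas": [
    [[0, 0.01, 0, 0], [0, 0.02, 0, 0], [0, 0.026, 0, 0], [0, 0.029, 0, 0], [0, 0.031, 0, 0]]
  ]
}}

```text
time: 6.3
ee_pos: [0.6368, 0.1726, 0.0938]
tcp_rot: [-90.0, -0.0, -90.0]
wrist_force: [-2.0, -0.4, 10.2]
opening: 0.0313
```

Call:
{"api": "move_arm", "payload": {
  "deltas": [
    [[0, 0.001, 0, 0], [0, 0.001, 0, 0], [0, 0.001, 0, 0]]
  ]
}}

```text
time: 6.6
ee_pos: [0.6372, 0.1727, 0.0939]
tcp_rot: [-90.0, 0.0, -90.0]
wrist_force: [-2.8, -0.1, 3.7]
opening: 0.0312
```

Call:
{"api": "move_arm", "payload": {
  "deltas": [
    [[0, 0, 0, 0], [0, 0, 0, 0], [0, 0, 0, 0], [0, 0, 0, 0], [0, 0, 0, 0]]
  ],
  "claw": 0.06
}}

```text
time: 7.1
ee_pos: [0.6371, 0.1726, 0.0932]
tcp_rot: [-90.0, -0.0, -90.0]
wrist_force: [0.2, -0.5, 0.9]
opening: 0.0598
```

Call:
{"api": "move_arm", "payload": {
  "deltas": [
    [[0, -0.01, 0, 0], [0, -0.03, 0, 0], [0, -0.06, 0, 0], [0, -0.1, 0, 0], [0, -0.14, 0, 0]]
  ]
}}

```text
time: 7.6
ee_pos: [0.6367, 0.1726, 0.2354]
tcp_rot: [-90.0, 0.0, -90.0]
wrist_force: [0.6, 0.1, 0.1]
opening: 0.0602
```

Call:
{"api": "move_arm", "payload": {
  "deltas": [
    [[0.035, 0, -0.026, 0], [0.07, 0, -0.052, 0], [0.105, 0, -0.079, 0], [0.14, 0, -0.105, 0], [0.175, 0, -0.131, 0]]
  ],
  "claw": 0.08
}}

```text
time: 8.1
ee_pos: [0.5049, -0.0034, 0.2342]
tcp_rot: [-89.9, -0.0, -90.0]
wrist_force: [1.1, -1.4, 0.5]
opening: 0.0803
```

Call:
{"api": "move_arm", "payload": {
  "deltas": [
    [[0.035, 0, -0.026, 0], [0.065, 0, -0.05, 0], [0.0795, 0, -0.06, 0], [0.0795, 0, -0.06, 0], [0.0795, 0.04, -0.0605, 0]]
  ]
}}

```text
time: 8.6
ee_pos: [0.4479, -0.0823, 0.1979]
tcp_rot: [-89.5, -0.1, -90.1]
wrist_force: [1.0, -0.3, -0.6]
opening: 0.08
```

```bash
python3 look.py side 371 145 g250
```

```text
8.65 [ 0.4446 -0.0814  0.1879] [-10.4  -8.8  -8.2  90.9   0.   79.6]
```

View pics/g250.png

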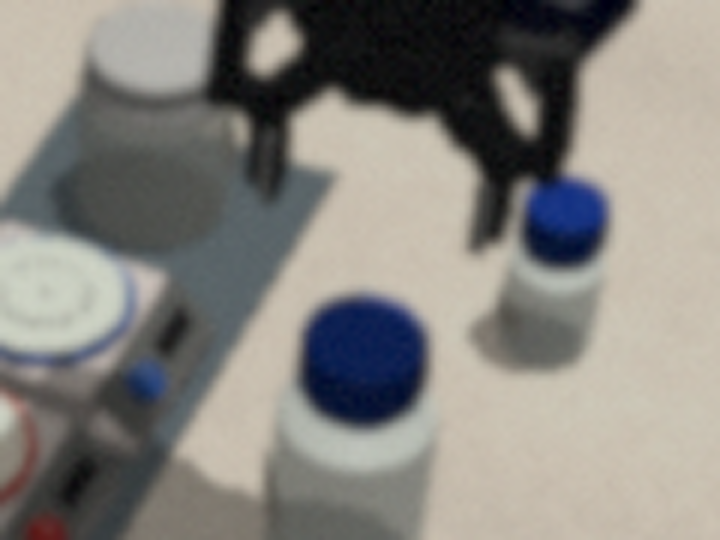

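The fingers at (265,190) and (485,245) straddle the big cap at (365,335), so I'll descend.

Call:
{"api": "move_arm", "payload": {
  "deltas": [
    [[0, 0.035, 0, 0], [0, 0.065, 0, 0], [0, 0.08, 0, 0], [0, 0.085, 0, 0], [0, 0.085, 0, 0]]
  ]
}}

```text
time: 9.15
ee_pos: [0.4459, -0.0815, 0.1089]
tcp_rot: [-90.0, 0.0, -90.0]
wrist_force: [-1.1, 0.8, 0.8]
opening: 0.0798
```

Call:
{"api": "move_arm", "payload": {
  "deltas": [
    [[0, 0, 0, 0], [0, 0, 0, 0], [0, 0, 0, 0], [0, 0, 0, 0], [0, 0, 0, 0]]
  ],
  "claw": 0.04,
  "newtons": 35
}}

```text
time: 9.65
ee_pos: [0.4463, -0.082, 0.1099]
tcp_rot: [-89.9, -0.0, -90.0]
wrist_force: [-2.0, -0.1, 5.7]
opening: 0.0531
```

Call:
{"api": "move_arm", "payload": {
  "deltas": [
    [[0, 0, 0, 0], [0, -0.015, 0, 0], [0, -0.035, 0, 0], [0, -0.06, 0, 0], [0, -0.08, 0, 0]]
  ]
}}

```text
time: 10.15
ee_pos: [0.4457, -0.0819, 0.1907]
tcp_rot: [-89.9, -0.0, -90.0]
wrist_force: [0.6, 0.5, -2.4]
opening: 0.053
```

Call:
{"api": "move_arm", "payload": {
  "deltas": [
    [[0.006, 0, 0.015, 0], [0.015, 0, 0.036, 0], [0.026, 0, 0.062, 0], [0.037, 0, 0.088, 0], [0.048, 0, 0.114, 0]]
  ]
}}

```text
time: 10.65
ee_pos: [0.5607, -0.1303, 0.1892]
tcp_rot: [-90.0, -0.0, -90.0]
wrist_force: [0.0, 0.3, -2.5]
opening: 0.0532
```

Call:
{"api": "move_arm", "payload": {
  "deltas": [
    [[0.0105, 0, 0.025, 0], [0.0185, 0, 0.043, 0], [0.0235, 0, 0.0555, 0], [0.0235, 0, 0.0555, 0], [0.0235, 0, 0.0555, 0]]
  ]
}}

```text
time: 11.15
ee_pos: [0.6148, -0.1533, 0.1885]
tcp_rot: [-90.0, 0.0, -90.0]
wrist_force: [-0.5, -0.2, -2.6]
opening: 0.0532
```

Call:
{"api": "move_arm", "payload": {
  "deltas": [
    [[0, 0.01, 0, 0], [0, 0.02, 0, 0], [0, 0.026, 0, 0], [0, 0.029, 0, 0], [0, 0.031, 0, 0]]
  ]
}}

```text
time: 11.65
ee_pos: [0.6148, -0.1532, 0.157]
tcp_rot: [-90.0, 0.0, -90.0]
wrist_force: [-4.0, -0.3, 11.5]
opening: 0.0528
```

Call:
{"api": "move_arm", "payload": {
  "deltas": [
    [[0, 0.001, 0, 0], [0, 0.001, 0, 0], [0, 0.001, 0, 0]]
  ]
}}

```text
time: 11.95
ee_pos: [0.615, -0.1534, 0.157]
tcp_rot: [-90.0, -0.0, -90.0]
wrist_force: [-3.7, 0.4, 5.2]
opening: 0.0527
```

```bash
python3 look.py side 318 140 p250
```

```text
12.0 [ 0.615  -0.1534  0.157 ] [-14.   15.8  14.2  88.4  -0.   76. ]
```

View pics/p250.png

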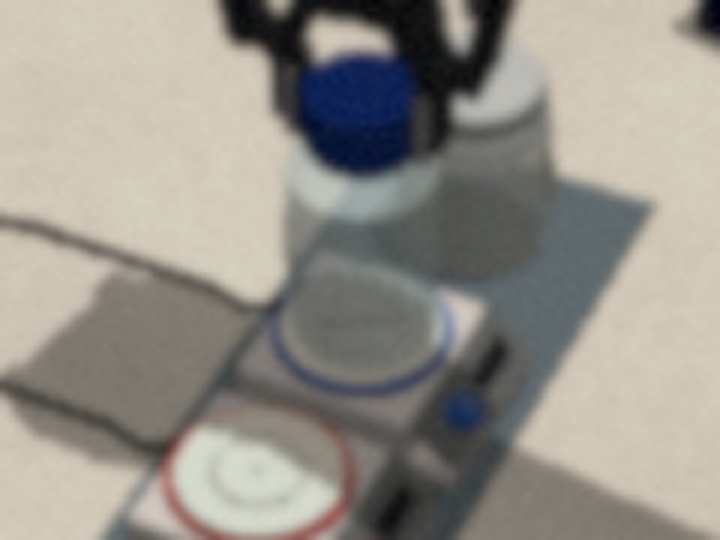

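The bottle is seated on the blue plate, close to concentric with its collar (centre about (362,325)). I'll release it and go for bottle_100.

Call:
{"api": "move_arm", "payload": {
  "deltas": [
    [[0, 0, 0, 0], [0, 0, 0, 0], [0, 0, 0, 0], [0, 0, 0, 0], [0, 0, 0, 0]]
  ],
  "claw": 0.076
}}

```text
time: 12.5
ee_pos: [0.6152, -0.1533, 0.1562]
tcp_rot: [-90.0, 0.0, -90.0]
wrist_force: [-0.6, 0.2, -0.5]
opening: 0.0759
```

Call:
{"api": "move_arm", "payload": {
  "deltas": [
    [[0, -0.01, 0, 0], [0, -0.03, 0, 0], [0, -0.06, 0, 0], [0, -0.09, 0, 0], [0, -0.09, 0, 0]]
  ]
}}

```text
time: 13.0
ee_pos: [0.6161, -0.1536, 0.2518]
tcp_rot: [-89.6, -0.1, -90.0]
wrist_force: [0.5, 0.6, -0.3]
opening: 0.0762
```

Call:
{"api": "move_arm", "payload": {
  "deltas": [
    [[-0.04, 0, -0.02, 0], [-0.08, 0, -0.04, 0], [-0.12, 0, -0.06, 0], [-0.16, 0, -0.08, 0], [-0.2, 0, -0.1, 0]]
  ]
}}

```text
time: 13.5
ee_pos: [0.514, 0.048, 0.2464]
tcp_rot: [-90.0, 0.0, -90.0]
wrist_force: [1.2, 0.1, 0.3]
opening: 0.0762
```

Call:
{"api": "move_arm", "payload": {
  "deltas": [
    [[-0.04, 0, -0.02, 0], [-0.08, 0, -0.04, 0], [-0.12, 0, -0.06, 0], [-0.16, 0, -0.085, 0], [-0.2017, 0, -0.1065, 0]]
  ]
}}

```text
time: 14.0
ee_pos: [0.4073, 0.2496, 0.2467]
tcp_rot: [-90.0, 0.0, -90.0]
wrist_force: [1.3, 0.2, 0.1]
opening: 0.0761
```

Call:
{"api": "move_arm", "payload": {
  "deltas": [
    [[0, 0, 0, 0], [0, 0.03, 0, 0], [0, 0.06, 0, 0], [0, 0.09, 0, 0], [0, 0.09, 0, 0]]
  ]
}}

```text
time: 14.5
ee_pos: [0.4072, 0.247, 0.1527]
tcp_rot: [-90.3, -0.2, -90.0]
wrist_force: [0.4, 0.5, 0.4]
opening: 0.076
```

```bash
python3 look.py side 345 265 g100
```

```text
14.55 [0.408  0.2475 0.1553] [ 31.2  -5.7  -8.9  86.9  -0.  121.3]
```

View pics/g100.png

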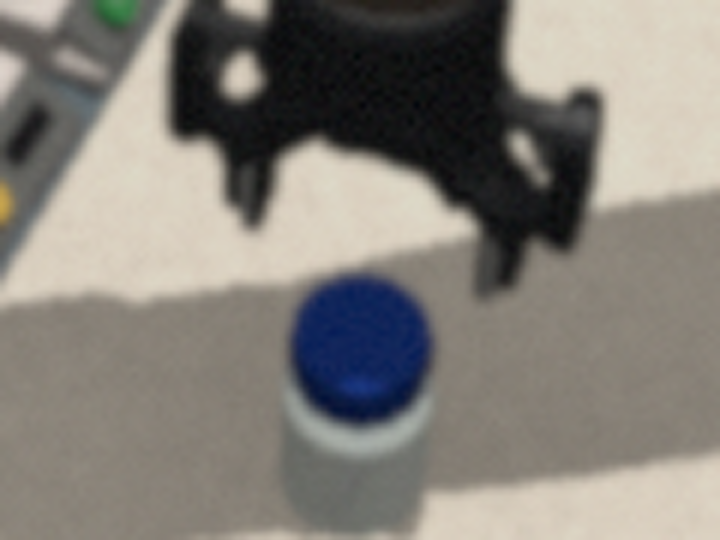

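The fingers at (250,215) and (495,285) straddle the cap at (362,345). I'll grip it, lift, carry it to red and set it down.

Call:
{"api": "move_arm", "payload": {
  "deltas": [
    [[0, 0.03, 0, 0], [0, 0.06, 0, 0], [0, 0.076, 0, 0], [0, 0.082, 0, 0], [0, 0.082, 0, 0]]
  ]
}}

```text
time: 15.05
ee_pos: [0.4091, 0.2484, 0.0754]
tcp_rot: [-90.0, 0.0, -90.0]
wrist_force: [-0.7, -0.7, 0.4]
opening: 0.0758
```

Call:
{"api": "move_arm", "payload": {
  "deltas": [
    [[0, 0, 0, 0], [0, 0, 0, 0], [0, 0, 0, 0], [0, 0, 0, 0], [0, 0, 0, 0]]
  ],
  "claw": 0.036,
  "newtons": 30
}}

```text
time: 15.55
ee_pos: [0.4093, 0.2488, 0.0761]
tcp_rot: [-89.9, 0.1, -90.0]
wrist_force: [-1.5, -0.7, 7.1]
opening: 0.0492
```

Call:
{"api": "move_arm", "payload": {
  "deltas": [
    [[0, 0, 0, 0], [0, -0.015, 0, 0], [0, -0.035, 0, 0], [0, -0.06, 0, 0], [0, -0.08, 0, 0]]
  ]
}}

```text
time: 16.05
ee_pos: [0.4088, 0.2485, 0.1569]
tcp_rot: [-89.9, 0.0, -90.0]
wrist_force: [0.7, 0.4, -0.2]
opening: 0.0494
```

Call:
{"api": "move_arm", "payload": {
  "deltas": [
    [[0.01, 0, 0.007, 0], [0.03, 0, 0.022, 0], [0.058, 0, 0.043, 0], [0.088, 0, 0.065, 0], [0.118, 0, 0.087, 0]]
  ]
}}

```text
time: 16.55
ee_pos: [0.4963, 0.1286, 0.154]
tcp_rot: [-90.0, -0.0, -90.0]
wrist_force: [0.6, 1.3, -1.6]
opening: 0.0492
```

Call:
{"api": "move_arm", "payload": {
  "deltas": [
    [[0.03, 0, 0.022, 0], [0.06, 0, 0.044, 0], [0.09, 0, 0.066, 0], [0.12, 0, 0.088, 0], [0.145, 0, 0.107, 0]]
  ]
}}

```text
time: 17.05
ee_pos: [0.6032, -0.0172, 0.1537]
tcp_rot: [-90.0, -0.0, -90.1]
wrist_force: [-0.8, -0.1, -0.3]
opening: 0.0488
```

Call:
{"api": "move_arm", "payload": {
  "deltas": [
    [[0.018, 0, 0.013, 0], [0.0287, 0, 0.02, 0], [0.0337, 0, 0.024, 0], [0.0337, 0, 0.024, 0], [0.0337, 0, 0.024, 0]]
  ]
}}

```text
time: 17.55
ee_pos: [0.6262, -0.0477, 0.1544]
tcp_rot: [-90.0, 0.0, -90.0]
wrist_force: [-0.1, 1.2, -0.9]
opening: 0.0491
```

Call:
{"api": "move_arm", "payload": {
  "deltas": [
    [[0, 0.01, 0, 0], [0, 0.02, 0, 0], [0, 0.026, 0, 0], [0, 0.029, 0, 0], [0, 0.031, 0, 0]]
  ]
}}

```text
time: 18.05
ee_pos: [0.6263, -0.0482, 0.1232]
tcp_rot: [-90.0, 0.0, -90.0]
wrist_force: [-5.4, 0.5, 9.0]
opening: 0.0491
```

Call:
{"api": "move_arm", "payload": {
  "deltas": [
    [[0, 0.001, 0, 0], [0, 0.001, 0, 0], [0, 0.001, 0, 0]]
  ]
}}

```text
time: 18.35
ee_pos: [0.6265, -0.0483, 0.1232]
tcp_rot: [-90.0, -0.0, -90.0]
wrist_force: [-2.5, 0.7, 6.6]
opening: 0.0492
```

```bash
python3 look.py side 302 165 p100
```

```text
18.4 [ 0.6265 -0.0483  0.1232] [-4.4 14.9  9.5 84.5  0.  85.6]
```

View pics/p100.png

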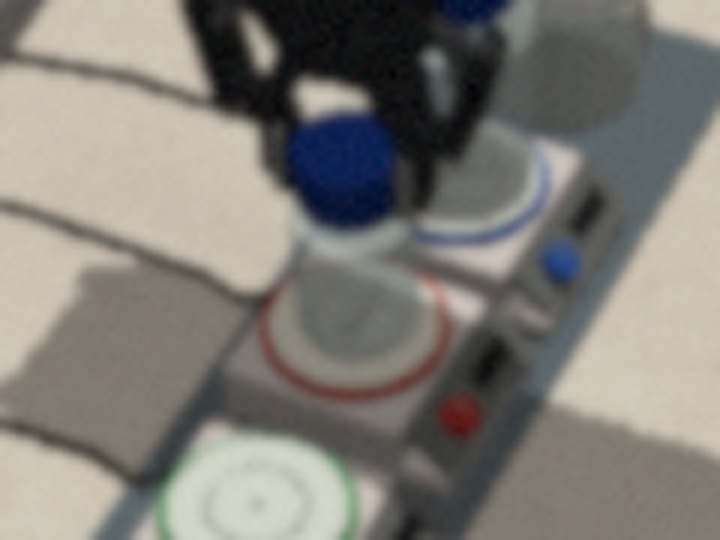

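The bottle stands on the red plate, with its base at about (358,312) and the collar centre at (355,318). I'll release it and go for bottle_50.

Call:
{"api": "move_arm", "payload": {
  "deltas": [
    [[0, 0, 0, 0], [0, 0, 0, 0], [0, 0, 0, 0], [0, 0, 0, 0], [0, 0, 0, 0]]
  ],
  "claw": 0.07
}}

```text
time: 18.9
ee_pos: [0.6266, -0.0484, 0.1222]
tcp_rot: [-90.0, -0.0, -90.0]
wrist_force: [0.8, 0.2, 0.0]
opening: 0.0701
```

Call:
{"api": "move_arm", "payload": {
  "deltas": [
    [[0, -0.01, 0, 0], [0, -0.03, 0, 0], [0, -0.06, 0, 0], [0, -0.1, 0, 0], [0, -0.1, -0.03, 0]]
  ]
}}

```text
time: 19.4
ee_pos: [0.601, -0.0485, 0.2289]
tcp_rot: [-89.4, -0.0, -90.0]
wrist_force: [-0.4, -1.2, 0.1]
opening: 0.0697
```

Call:
{"api": "move_arm", "payload": {
  "deltas": [
    [[0.03, 0, -0.04, 0], [0.06, 0, -0.08, 0], [0.09, 0, -0.11, 0], [0.12, 0, -0.14, 0], [0.15, 0, -0.17, 0]]
  ]
}}

```text
time: 19.9
ee_pos: [0.4253, -0.1992, 0.2234]
tcp_rot: [-89.9, -0.0, -90.0]
wrist_force: [-0.3, -1.3, 0.4]
opening: 0.0702
```

Call:
{"api": "move_arm", "payload": {
  "deltas": [
    [[0.03, 0, -0.02, 0], [0.0525, 0, -0.035, 0], [0.0525, 0.03, -0.035, 0], [0.0525, 0.06, -0.035, 0], [0.0525, 0.08, -0.035, 0]]
  ]
}}

```text
time: 20.4
ee_pos: [0.3911, -0.251, 0.1414]
tcp_rot: [-90.0, 0.0, -90.0]
wrist_force: [0.1, -0.2, -1.0]
opening: 0.0698
```

```bash
python3 look.py side 405 130 g50
```

```text
20.45 [ 0.3903 -0.2503  0.1386] [-32.7  -7.5 -12.4  85.3   0.   57.4]
```

View pics/g50.png

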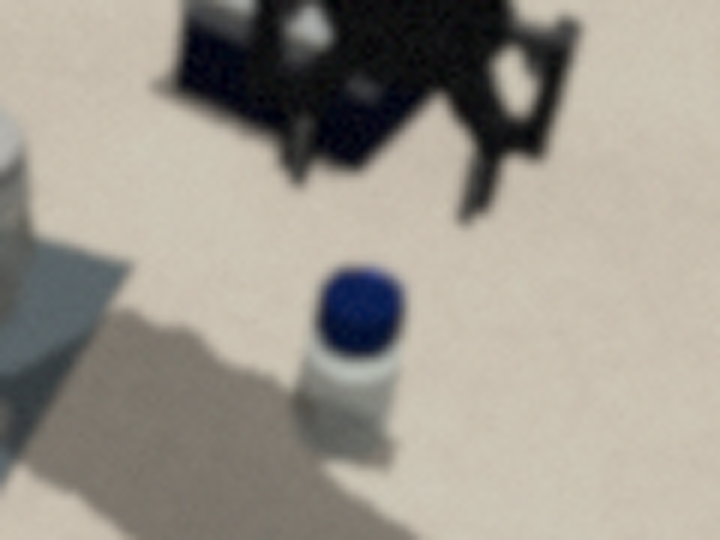

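The fingers at (297,175) and (470,215) straddle the cap at (360,310), so I'll grip it and lift.

Call:
{"api": "move_arm", "payload": {
  "deltas": [
    [[0, 0.03, 0, 0], [0, 0.06, 0, 0], [0, 0.077, 0, 0], [0, 0.083, 0, 0], [0, 0.083, 0, 0]]
  ]
}}

```text
time: 20.95
ee_pos: [0.3917, -0.2508, 0.0598]
tcp_rot: [-90.0, 0.0, -90.0]
wrist_force: [-0.3, 0.4, 0.7]
opening: 0.0699
```

Call:
{"api": "move_arm", "payload": {
  "deltas": [
    [[0, 0, 0, 0], [0, 0, 0, 0], [0, 0, 0, 0], [0, 0, 0, 0], [0, 0, 0, 0]]
  ],
  "claw": 0.028,
  "newtons": 27
}}

```text
time: 21.45
ee_pos: [0.3923, -0.2513, 0.0608]
tcp_rot: [-89.9, -0.1, -90.0]
wrist_force: [-0.6, -0.0, 7.2]
opening: 0.0392
```

Call:
{"api": "move_arm", "payload": {
  "deltas": [
    [[0, 0, 0, 0], [0, -0.015, 0, 0], [0, -0.035, 0, 0], [0, -0.06, 0, 0], [0, -0.08, 0, 0]]
  ]
}}

```text
time: 21.95
ee_pos: [0.3918, -0.2509, 0.1418]
tcp_rot: [-89.9, -0.0, -90.0]
wrist_force: [0.3, -0.4, -0.8]
opening: 0.0391
```

Call:
{"api": "move_arm", "payload": {
  "deltas": [
    [[-0.01, 0, 0, 0], [-0.03, 0, 0, 0], [-0.06, 0, 0.002, 0], [-0.09, 0, 0.005, 0], [-0.12, 0, 0.01, 0]]
  ]
}}

```text
time: 22.45
ee_pos: [0.401, -0.1293, 0.139]
tcp_rot: [-90.0, 0.0, -90.0]
wrist_force: [0.5, -0.7, -0.2]
opening: 0.0389
```

Call:
{"api": "move_arm", "payload": {
  "deltas": [
    [[-0.03, 0, 0.005, 0], [-0.06, 0, 0.01, 0], [-0.09, 0, 0.015, 0], [-0.12, 0, 0.02, 0], [-0.15, 0, 0.025, 0]]
  ]
}}

```text
time: 22.95
ee_pos: [0.4261, 0.0208, 0.1391]
tcp_rot: [-90.0, 0.0, -90.0]
wrist_force: [-0.1, -1.0, -0.8]
opening: 0.0389
```

Call:
{"api": "move_arm", "payload": {
  "deltas": [
    [[-0.025, 0, 0.02, 0], [-0.0425, 0, 0.045, 0], [-0.0475, 0, 0.075, 0], [-0.0475, 0, 0.105, 0], [-0.0475, 0, 0.135, 0]]
  ]
}}

```text
time: 23.45
ee_pos: [0.5621, 0.0676, 0.1389]
tcp_rot: [-90.0, 0.0, -89.9]
wrist_force: [0.8, -0.3, 0.2]
opening: 0.0392
```

Call:
{"api": "move_arm", "payload": {
  "deltas": [
    [[0, 0, 0.028, 0], [0, 0, 0.05, 0], [0, 0, 0.062, 0], [0, 0, 0.065, 0], [0, 0, 0.065, 0]]
  ]
}}

```text
time: 23.95
ee_pos: [0.6261, 0.067, 0.1387]
tcp_rot: [-90.1, -0.0, -90.0]
wrist_force: [0.1, 0.3, -1.6]
opening: 0.0391
```

Call:
{"api": "move_arm", "payload": {
  "deltas": [
    [[0, 0.01, 0, 0], [0, 0.02, 0, 0], [0, 0.026, 0, 0], [0, 0.029, 0, 0], [0, 0.031, 0, 0]]
  ]
}}

```text
time: 24.45
ee_pos: [0.6263, 0.0666, 0.1079]
tcp_rot: [-90.0, -0.0, -90.0]
wrist_force: [-1.6, 1.0, 5.1]
opening: 0.0396
```

Call:
{"api": "move_arm", "payload": {
  "deltas": [
    [[0, 0.001, 0, 0], [0, 0.001, 0, 0], [0, 0.001, 0, 0]]
  ]
}}

```text
time: 24.75
ee_pos: [0.6267, 0.0667, 0.1079]
tcp_rot: [-90.0, 0.0, -90.0]
wrist_force: [-2.4, -0.0, 4.4]
opening: 0.039
```

```bash
python3 look.py side 285 200 p50
```

```text
24.8 [0.6267 0.0667 0.1079] [ 6.1 15.3  8.2 82.9  0.  96.1]
```

View pics/p50.png

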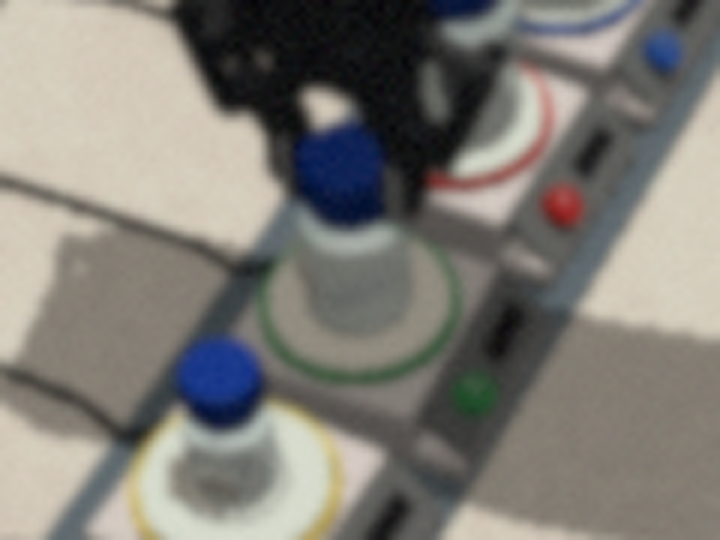

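Bottle_50 is on the green plate (base about (362,305), collar centre (360,300)), and bottle_25 stands on the yellow one. I'll release and move away.

Call:
{"api": "move_arm", "payload": {
  "deltas": [
    [[0, 0, 0, 0], [0, 0, 0, 0], [0, 0, 0, 0], [0, 0, 0, 0], [0, 0, 0, 0]]
  ],
  "claw": 0.06
}}

```text
time: 25.3
ee_pos: [0.6266, 0.0667, 0.1072]
tcp_rot: [-90.0, -0.0, -90.0]
wrist_force: [-0.4, 0.8, 0.0]
opening: 0.0601
```

Call:
{"api": "move_arm", "payload": {
  "deltas": [
    [[0, -0.01, 0, 0], [0, -0.03, 0, 0], [0, -0.06, 0, 0], [0, -0.1, 0, 0], [0, -0.13, 0, 0]]
  ]
}}

```text
time: 25.8
ee_pos: [0.6266, 0.0667, 0.2406]
tcp_rot: [-89.9, 0.0, -90.0]
wrist_force: [0.6, -0.0, 0.4]
opening: 0.0601
```

Call:
{"api": "move_arm", "payload": {
  "deltas": [
    [[0, 0, -0.04, 0], [0, 0, -0.08, 0], [0, 0, -0.12, 0], [0, 0, -0.16, 0], [0, 0, -0.2, 0]]
  ]
}}

```text
time: 26.3
ee_pos: [0.425, 0.0666, 0.238]
tcp_rot: [-89.9, 0.0, -90.0]
wrist_force: [-1.3, -0.5, 0.8]
opening: 0.0598
```

Call:
{"api": "move_arm", "payload": {
  "deltas": [
    [[0.04, 0, -0.01, 0], [0.08, 0, -0.02, 0], [0.12, 0, -0.03, 0], [0.16, 0, -0.04, 0], [0.2, 0, -0.05, 0]]
  ]
}}

```text
time: 26.8
ee_pos: [0.3759, -0.1347, 0.2384]
tcp_rot: [-89.9, -0.0, -90.0]
wrist_force: [0.6, -0.1, 0.0]
opening: 0.0599
```

```bash
python3 - <<'E'
from m import *
for n in("top","side"):
    c=camera(n); h=cv2.cvtColor(c["color"],cv2.COLOR_BGR2HSV)
    for b,H,CH,(x,y) in(('25',.074,.022,(.637,.173)),('50',.091,.026,(.6265,.067)),('100',.108,.028,(.6265,-.048)),('250',.143,.030,(.615,-.153))):
        z=.047+H-CH*(.2 if n=="top" else .5); T=np.linalg.inv(np.array(c["T"])); p=T@[x,y,z,1]
        u,v=int(c["fx"]*p[0]/p[2]+c["cx"]+.5),int(c["fy"]*p[1]/p[2]+c["cy"]+.5)
        try:
            m,ce,s=blue(c,u,v); print(n,b,(u,v),ce.round(1),s,'off mm',((planept(c,*ce,z)-[x,y])*1000).round(1),'ztop',np.nanpercentile(cloud(c)[m][:,2],90).round(3))
        except Exception as e: print(n,b,'none')
    cv2.imwrite(f"pics/{n}end.png",c["color"])
    if n=="top": print(cloud(c)[145,209].round(3),cloud(c)[167,437].round(3))
E
```

```text
top 25 (255, 147) [254.3 147.5] [249 142  12  12 121] off mm [-0.   0.9] ztop 0.125
top 50 (298, 151) [297.3 150.5] [290 143  16  16 205] off mm [0.8 1.6] ztop 0.142
top 100 (346, 150) [346.3 149.9] [336 140  21  21 334] off mm [0.  0.3] ztop 0.158
top 250 (393, 152) [392.8 151.6] [381 141  24  22 408] off mm [0.6 0.2] ztop 0.193
[0.645 0.288 0.1  ] [ 0.6   -0.272  0.105]
side 25 (261, 219) [261.  218.2] [255 212  13  14 131] off mm [ 0.5 -2. ] ztop 0.123
side 50 (282, 184) [282.6 183.5] [276 176  14  16 184] off mm [-0.6 -0.9] ztop 0.139
side 100 (299, 148) [300.5 147.4] [292 140  18  17 250] off mm [-2.2 -3. ] ztop 0.156
side 250 (317, 113) [318.4 113.2] [309 105  19  18 268] off mm [-1.9 -2. ] ztop 0.191
```

View pics/topend.png

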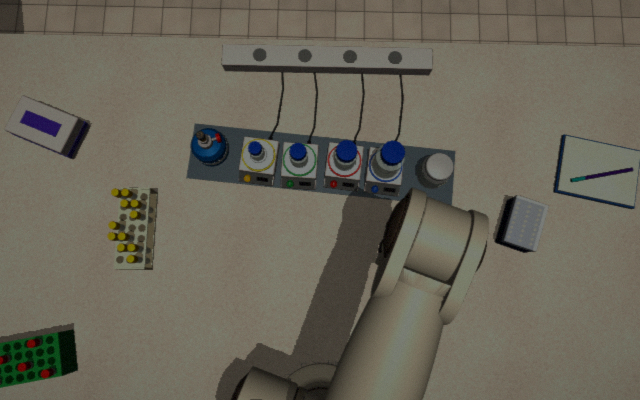

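The top view shows all four bottles upright on their plates in order, at (254,147), (297,150), (346,150) and (393,152), with the burner and jar unmoved. I'll hand the job in.

```bash
python3 -c "
from workcell import job_done; print(job_done())"
```

```text
the job is handed in; nothing more can be done
None
```

All four bottles are upright on the stirrers in size order, and the job was handed in at about 27 s of the 112 s allowed. Counting from the burner, the 25 is on yellow, the 50 on green, the 100 on red and the 250 on blue. Each was gripped by its cap and lowered until it touched the plate, with contact forces up to about 12 N, before I let go.

- **Bottle positions:** the last check put every cap within about 2 mm of its plate centre in the top camera and within about 4 mm in the side camera. That gap between the cameras is about what their 2 mm calibration allows, and both are well inside the 14 mm limit.
- **Heights:** the cap tops were at the heights expected for bottles standing on the plates.
- **Burner and jar:** the burner and the foil-covered jar read within about 1 mm of where they started.
- **Failed checks:** no check failed. In the first measurements the side camera's readings of the plate centres were unreliable, so I placed the bottles using the top camera's.

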